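# Stack slide carriers crosswise to dry

### The job

Build up the drying tower of slide carriers on the steel stand, layer crossing layer. Slide the two loaded carriers off the raised landing, without lifting them, onto the bottom pair so that they lie square across it, one over the ends away from the landing and one over the ends next to it, with a clear gap between them. Then set the empty carrier down gently (do not drop it) on the middle of those two, running the same way as the bottom pair; leave the bottom pair in place and the other lab ware undisturbed.

Things in the scene. Friction and masses are not known exactly. Their poses are not given: they have to be found in the camera images.
- stand: Fixed steel stand. Origin: on the table under the tower's middle; x runs from landing to the tower's far end, z up. Plate 6 mm thick; the bottom pair lies on it along x, held between the landing and a lip 7 mm high at x = 67 mm. Landing: flat step, x = -194 to -67 mm, y = -75 to 75 mm, top at z = 24 mm, level with the bottom pair's tops.
- base_left: Bottom-pair carrier on the stand's +y side (centre line near y = +40 mm), lying along the stand's x: white plastic bar with nine dark slots, 130 mm long (own x), 28 mm wide (y), 18 mm tall; origin at the centre of the underside.
- base_right: Bottom-pair carrier on the stand's -y side (near y = -40 mm), like base_left: 130 mm long (own x), 28 mm wide (y), 18 mm tall; origin at the centre of the underside.
- loaded_first: Loaded carrier (white bar with nine greenish glass slides showing) on the landing nearer to the tower, lying roughly along the stand's y; it goes over the far ends. 130 mm long (own x), 28 mm wide (y), 18 mm tall; origin at the centre of the underside; about 130 g.
- loaded_second: Loaded carrier like loaded_first, on the landing farther from the tower, about 50 mm of clear landing between the two; it goes over the near ends. 130 mm long (own x), 28 mm wide (y), 18 mm tall; origin at the centre of the underside; about 130 g.
- top_carrier: Empty carrier (white bar with nine dark slots) lying flat on the table apart from the stand, to its left or right. 130 mm long (own x), 28 mm wide (y), 18 mm tall; origin at the centre of the underside; about 70 g.
- dish: Grey plastic bowl, 90 mm across, 50 mm high, loose on the table (leave alone). Origin: centre of its underside.
- reagent: Amber bottle, 52 mm across, 100 mm high, loose (leave alone). Origin: centre of its underside.
- jar: Clear jar with white cap, 60 mm across, 70 mm high, loose (leave alone). Origin: centre of its underside.

How it is judged (in metres and radians):
On the way:
1. both loaded carriers lie square across the bottom pair, one over the far ends, one over the near ends (x of loaded_first in the frame of stand between 0.025 and 0.06 m and y of loaded_first in the frame of stand between -0.025 and 0.025 m and z of loaded_first in the frame of stand between 0.02 and 0.028 m and angle between the x axis of each of loaded_first, loaded_second and the y axis of stand, either way round below 0.15 rad and x of loaded_second in the frame of stand between -0.057 and -0.025 m and y of loaded_second in the frame of stand between -0.025 and 0.025 m and z of loaded_second in the frame of stand between 0.02 and 0.028 m), for 0.2 s.
At the end, for the whole second after the job is handed in: Bottom pair in place (10 mm along, 15 mm across); loaded carriers across its far and near ends (25 to 60 and 25 to 57 mm from the middle, 25 sideways); empty one on both, along the pair, within 25 mm of the middle. All within 0.15 rad of square, 4 mm of layer height (bottom 3), at rest (all of step 1 and x of base_left in the frame of stand between -0.01 and 0.01 m and y of base_left in the frame of stand between 0.025 and 0.055 m and z of base_left in the frame of stand between 0.003 and 0.009 m and angle between the x axis of each of base_left, base_right, top_carrier and the x axis of stand, either way round below 0.15 rad and x of base_right in the frame of stand between -0.01 and 0.01 m and y of base_right in the frame of stand between -0.055 and -0.025 m and z of base_right in the frame of stand between 0.003 and 0.009 m and x of top_carrier in the frame of stand between -0.025 and 0.025 m and y of top_carrier in the frame of stand between -0.025 and 0.025 m and z of top_carrier in the frame of stand between 0.038 and 0.046 m and linear speed of each of base_left, base_right, loaded_first, loaded_second, top_carrier below 0.02 m/s); the robot touches nothing.
It fails at once if a loaded carrier is lifted more than 12 mm (height (world z) of any of loaded_first, loaded_second above 0.036 m).
It fails at once if the empty carrier is dropped or thrown (faster than 0.5 m/s out of the fingers) (linear speed of top_carrier above 0.5 m/s and contact force between the fingers and top_carrier below 0.05 N).
It fails at once if the dish, bottle or jar is moved more than 30 mm or tipped (distance of any of dish, reagent, jar from where it was at the start of the episode above 0.03 m or angle between any of dish, reagent, jar's own z axis and vertical above 0.5 rad).
It also fails if it takes over 66 s, if anything falls off the work surface, if the arm or the gripper's body presses on something with over 40 N, if the wrist force passes 120 N, or if a joint passes its speed limit or range.

### The arm

A 7-joint arm with a two-finger parallel gripper is mounted at the origin on the work surface. World frame = base frame: x ahead of the robot, y to its left, z up, the work surface at z = 0. Lengths are in m, angles in degrees, forces in N, time in s.
With the tool pointing down it reaches from about 0.425 to 1.025 m from the base axis. Payload 9.4 kg.
Tool frame: the origin (TCP) lies midway between the tips of the shut fingers; the grasp point (between the pads) lies 19 mm behind it; z points along the fingers, y is the line along which they close (so a half turn about z gives the same grasp; the last joint's range is limited). The gripper opens to 85 mm and grips with 20 to 120 N. Pads are 22 mm wide; open, the fingers measure 114 mm over their backs; the gripper's body (76 mm by 85 mm) begins 54 mm behind the grasp point. The pads swing forward as they close: fully open they stand 13 mm farther back than shut.
Start: joints at [-72.634, 34.337, -0.143, 91.639, 0.103, 54.024, -4.572], TCP at [0.269, 0.673, 0.231] pointing down, gripper open.
Joint ranges: [-147.43, 147.43], [-19.82, 112.94], [-74.19, 73.91], [6.32, 146.72], [-59.91, 239.91], [6.04, 106.73], [-150.56, 150.56]. Speed limits (degrees/s): [127.2, 127.2, 172.46, 172.46, 180, 180, 180].

### API

Orientations are given as a 3x3 rotation matrix whose columns are the frame's x, y, z axes.
In Python, from cell import env, effector, solver, snapshot, read_time_s, read_q, read_joint_velocities, read_effort, read_position, read_tool_rot, read_contact_force, read_wrist_torque, read_opening, read_grip_force gives the robot as it stands. Calls block until the motion is done:
- env.move_to(position, orientation): joint-space move of the TCP to a pose.
- env.line_to(position, attitude=None, max_speed=0.15, threshold=None): straight line of the TCP; attitude=None keeps the orientation; max_speed is the mean speed in m/s. With threshold (N) it stops when the force on the tool has changed by that much, and returns True; else False.
- env.move_j(angles): joint-space move.
- effector.command_gripper(opening): opening from 0.0 (shut) to 1.0 (fully open); the grip force is fixed at half the most; returns when the fingers have stopped.
- env.wait(seconds).
- solver.solve_ik(position, orientation): joint angles nearest the present ones, or None.
- snapshot(name): name is "scene" or "top" or "wrist"; returns a dict with "frame" (420x560x3 uint8, red, green, blue), "mtx" (3x3 intrinsics, pixels), "dist" ([k1, k2, p1, p2, k3] as OpenCV has them; the pictures are not rectified), "xyz" and "orientation" of the camera in the world. Camera axes: x right, y down, z forward; pixel columns grow to the right and rows downward; lengths in m; the calibration is good to about 2 mm. A picture is of the moment at which its call begins. There is no depth.
A pose or a line that the arm cannot do raises env.IKError and nothing moves.
- env.hand_in(): hands the job in; it is judged then, once.
Readings, each from a call of its own:
- read_time_s(): time.
- read_q(): joint angles.
- read_joint_velocities(): joint speeds.
- read_effort(): joint torques, N m.
- read_position(): TCP position.
- read_tool_rot(): TCP orientation.
- read_contact_force(): force on the tool from outside, world axes, zero at the start.
- read_wrist_torque(): the same for the moment, N m.
- read_opening(): opening from 0.0 (shut) to 1.0 (fully open).
- read_grip_force(): force on a finger pad.
Only numpy, scipy, OpenCV 4.12 (cv2) and the standard library are available. Lean on these libraries where they do the work, as an engineer would, in place of code of your own. Each camera call takes 0.05 s, during which the arm holds its last target. There are 200 camera calls.

## Working session

There is one attempt and no reset: what is moved stays moved. The work goes in short steps, each a Python script; the robot and the scene stay as the last script left them, time stands still between calls to the robot, and variables do not carry over. Pictures are saved under pics/ and viewed, at most 10 in all, crops included, and the job is handed in when it is done.

```bash
ls; mkdir -p pics; python3 - <<'E'
from cell import *
import cv2
for n in("scene","top"):
    s=snapshot(n); cv2.imwrite(f"pics/{n}0.png",s["frame"][:,:,::-1]); print(n,s["xyz"],s["orientation"],s["mtx"],s["dist"])
print(read_time_s(),read_position(),read_tool_rot())
E
```

```text
pics
scene [1.25760304 0.42048189 0.92451322] [[-0.49882642  0.62094932 -0.60464382]
 [ 0.86651236  0.34271676 -0.36290707]
 [-0.01812532 -0.70495898 -0.70901644]] [[474.04573687   0.         276.35250406]
 [  0.         474.04573687 204.65282523]
 [  0.           0.           1.        ]] [-0.16418698  0.          0.          0.          0.        ]
top [0.41916438 0.00814411 1.14377908] [[ 0.00985644 -0.99511853  0.09819352]
 [-0.99994618 -0.01012679 -0.00225525]
 [ 0.00323862 -0.09816601 -0.99516478]] [[531.77621104   0.         279.87590404]
 [  0.         531.77621104 214.5345563 ]
 [  0.           0.           1.        ]] [-0.08002037  0.          0.          0.          0.        ]
0.1 [0.26864551 0.67293966 0.23051161] [[-9.28742537e-01  3.70725142e-01 -4.11947278e-04]
 [ 3.70725353e-01  9.28741575e-01 -1.34115504e-03]
 [-1.14607330e-04 -1.39830704e-03 -9.99999016e-01]]
```

View pics/top0.png

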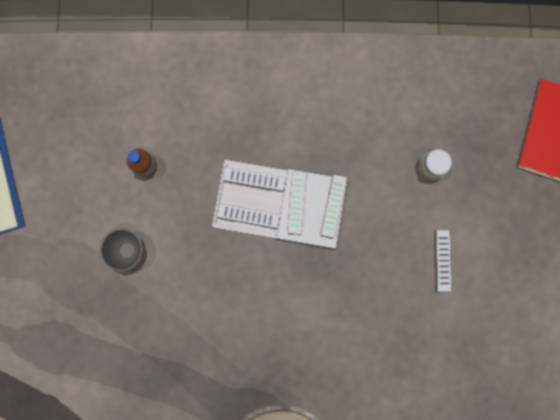

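View pics/scene0.png

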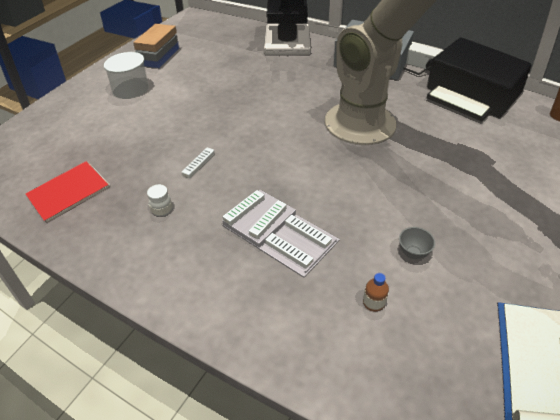

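```bash
cat > h.py <<'E'
from cell import *
import numpy as np, cv2
def ray(s,uv,z):
    uv=np.array(uv,float).reshape(-1,1,2)
    n=cv2.undistortPoints(uv,s["mtx"],np.array(s["dist"]))[:,0]
    d=np.c_[n,np.ones(len(n))]@np.array(s["orientation"]).T
    c=np.array(s["xyz"]); return c+d*((z-c[2])/d[:,2])[:,None]
def proj(s,P):
    R=np.array(s["orientation"]); rv=cv2.Rodrigues(R.T)[0]
    return cv2.projectPoints(np.array(P,float),rv,-R.T@s["xyz"],s["mtx"],np.array(s["dist"]))[0][:,0]
def Ry(v):  # tool down, tool y axis along horizontal v
    v=np.array([v[0],v[1],0.]);v/=np.linalg.norm(v); z=np.array([0,0,-1.]); return np.c_[np.cross(v,z),v,z]
E
python3 - <<'E'
from h import *
s=snapshot("top")
print(ray(s,[(223,161),(213,230),(347,178),(336,247)],.015)[:,:2])
print("origin~",ray(s,[(252,200)],.006)); print("top",ray(s,[(443,232),(443,290)],.018)); print("jar,etc",ray(s,[(437,165)],.05),ray(s,[(123,250)],.03),ray(s,[(141,163)],.05))
o=ray(s,[(252,200)],.006)[0]; a=ray(s,[(223,161),(347,178)],.006); ex=(a[0]-a[1])[:2]; ex/=np.linalg.norm(ex); print(ex)
ey=np.array([-ex[1],ex[0]])
for v in(ey,-ey):
    p=np.r_[o[:2]-.05*ex,.33]; q=solver.solve_ik(p,Ry(v)); print(q)
    for w in ((0,1),(0,-1)): print(w,solver.solve_ik([.43,-.34,.2],Ry(w)))
    print("place",solver.solve_ik([o[0],o[1],.2],Ry(v)))
E
```

```text
[[ 0.64534247  0.1294273 ]
 [ 0.49601135  0.14762139]
 [ 0.61101206 -0.13808012]
 [ 0.46248464 -0.11426761]]
origin~ [[0.5623056  0.06597444 0.006     ]]
top [[ 0.49625739 -0.34369219  0.018     ]
 [ 0.37304725 -0.34171502  0.018     ]]
jar,etc [[ 0.63520539 -0.32397257  0.05      ]] [[0.45071026 0.33499484 0.03      ]] [[0.63277762 0.29812669 0.05      ]]
[0.12729047 0.99186548]
[ 35.72250861  27.44723897 -62.67740591 104.72003219  26.97564789
  64.52497222 136.26742866]
(0, 1) [ 15.38711022  26.11726268  24.05236189 117.8158239  -16.47777255
  39.23805568 140.12932622]
(0, -1) [ -6.86359136  39.14797278  63.91685672 118.98849134 -46.19612103
  51.78278093  -6.30174105]
place [  5.6373319   27.56396013 -25.52446958 113.39409745  17.10780653
  42.6729243  142.63016642]
[-29.49543797  18.04261784  29.44826364 108.42362737 -10.55947033
  56.19392454  -2.65936245]
(0, 1) [ 15.38711022  26.11726268  24.05236189 117.8158239  -16.47777255
  39.23805568 140.12932622]
(0, -1) [ -6.86359136  39.14797278  63.91685672 118.98849134 -46.19612103
  51.78278093  -6.30174105]
place [-27.79847919  27.00757983  21.94862385 115.50513255 -15.24581089
  40.20125263  -3.60215511]
```

```bash
python3 - <<'E'
from h import *
ex=np.array([.127,.992]); ey=np.array([-ex[1],ex[0]])
p=np.array([.555,.01])
env.move_to([p[0],p[1],.36],Ry(-ey))
s=snapshot("wrist"); cv2.imwrite("pics/w1.png",s["frame"][:,:,::-1]); print(s["xyz"],s["orientation"],read_time_s(),read_q())
E
```

```text
[0.56466245 0.09003797 0.50255239] [[ 0.99200699 -0.11953946 -0.04040357]
 [-0.12617481 -0.94335088 -0.30686974]
 [-0.0014317   0.30951484 -0.95089354]] 2.8 [-30.32965626  16.46431886  30.88777689 106.17153995  -9.67181627
  59.9761193   -2.80755618]
```

View pics/w1.png

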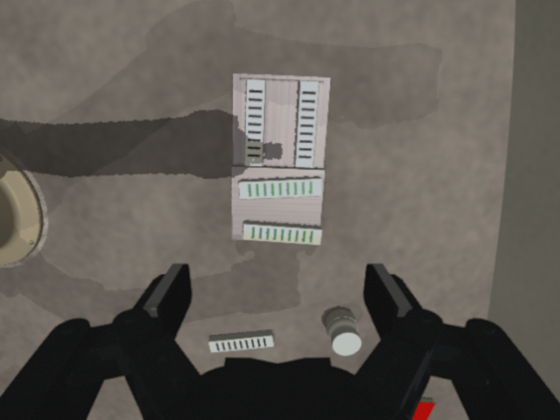

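```bash
python3 - <<'E'
from h import *
import pickle
s=snapshot("wrist"); pickle.dump(s,open("s1.pkl","wb"))
f=s["frame"]; hsv=cv2.cvtColor(f,cv2.COLOR_RGB2HSV)
for nm,u,v in(("landing",280,210),("bar1",243,190),("plate",280,120),("bar end",250,238),("base",309,87),("table",200,250),("edge",240,168)): print(nm,f[v,u],hsv[v,u])
c=f[60:260,215:345]; cv2.imwrite("pics/c1.png",cv2.resize(c[:,:,::-1],None,fx=3,fy=3,interpolation=cv2.INTER_CUBIC))
print(ray(s,[(231.5,167),(324,170),(231,241),(323,246)],.024))
print(ray(s,[(234,73),(330,77)],.013))
E
```

```text
landing [169 161 159] [  6  15 169]
bar1 [186 192 195] [100  12 195]
plate [179 171 168] [  8  16 179]
bar end [180 180 165] [ 30  21 180]
base [185 191 194] [100  12 194]
table [114 107  99] [ 16  34 114]
edge [96 91 90] [ 5 16 96]
[[ 0.48044564  0.01182292  0.024     ]
 [ 0.62662947 -0.01165112  0.024     ]
 [ 0.45731316 -0.11527855  0.024     ]
 [ 0.61437931 -0.14476596  0.024     ]]
[[0.50621261 0.15097975 0.013     ]
 [0.64910751 0.12714773 0.013     ]]
```

View pics/c1.png

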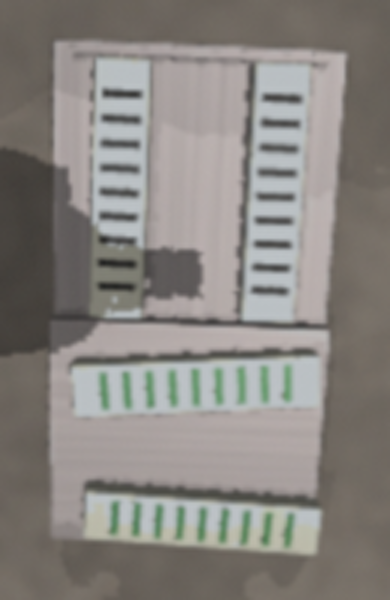

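```bash
cat >> h.py <<'E'
ex=np.array([.162,.987,0]);ex/=np.linalg.norm(ex);ey=np.array([-ex[1],ex[0],0]);O=np.array([.5646,.0662,0])
def st(P): d=np.atleast_2d(P)-O; return np.c_[d@ex,d@ey]
def W(x,y,z): return O+x*ex+y*ey+np.array([0,0,z])
E
python3 - <<'E'
from h import *
import pickle
s=pickle.load(open("s1.pkl","rb"))
def c(p): return np.array(p)/3-1/3+[215,60]
np.set_printoptions(precision=4,suppress=True)
for n,p,z in(("landing",[(51,319),(328,327),(50,538),(318,555)],.024),("lip",[(54,41),(346,52)],.01),("bl",[(96,58),(151,60),(143,318),(90,316)],.024),("br",[(255,62),(309,66),(296,322),(241,320)],.024),("1",[(72,365),(319,353),(321,404),(76,417)],.042),("2",[(86,490),(322,508),(317,554),(83,539)],.042)):
    q=st(ray(s,c(p),z)); print(n,q.round(4).tolist(),q.mean(0))
    if n in"12": e=q[0]-q[1]; print("len",np.linalg.norm(e),"ang",np.degrees(np.arctan2(-e[0],e[1])))
E
```

```text
landing [[-0.0657, 0.074], [-0.0646, -0.0736], [-0.1927, 0.0758], [-0.1977, -0.079]] [-0.1302 -0.0007]
lip [[0.074, 0.0738], [0.0741, -0.074]] [ 0.0741 -0.0001]
bl [[0.0653, 0.0511], [0.0652, 0.024], [-0.0634, 0.025], [-0.0634, 0.0532]] [0.0009 0.0383]
br [[0.0661, -0.0273], [0.0654, -0.054], [-0.0626, -0.0564], [-0.0626, -0.0271]] [ 0.0016 -0.0412]
1 [[-0.0861, 0.0606], [-0.0751, -0.0672], [-0.1024, -0.0704], [-0.1142, 0.0585]] [-0.0944 -0.0046]
len 0.1282354664785967 ang 4.927728602457557
2 [[-0.1553, 0.0532], [-0.1612, -0.0758], [-0.1888, -0.0753], [-0.1844, 0.0548]] [-0.1724 -0.0108]
len 0.129102536011633 ang -2.5965148855976774
```

```bash
sed -i 's/^def st/O=O+.0012*ex\ndef st/' h.py; python3 - <<'E'
from h import *
R=Ry(-ey); y=-.005
env.move_to(W(-.133,y,.10),R)
print(env.line_to(W(-.133,y,.018),threshold=8,max_speed=.1),read_position())
print(env.line_to(W(-.04,y,.018),max_speed=.07,threshold=15),st(read_position()),read_contact_force())
print(env.line_to(W(.0165,y,.018),max_speed=.06,threshold=15),st(read_position()),read_contact_force())
env.line_to(W(.010,y,.018)); env.line_to(W(.0,y,.09))
env.move_to(W(-.208,-.010,.10),R)
s=snapshot("wrist"); cv2.imwrite("pics/w2.png",s["frame"][:,:,::-1]); s=snapshot("top");cv2.imwrite("pics/t2.png",cv2.resize(s["frame"][130:280,180:380,::-1],None,fx=4,fy=4)); print(read_time_s())
E
```

```text
False [ 0.54847091 -0.06474482  0.01844435]
False [[-0.04008056 -0.00489649]] [0.65977692 0.38960399 0.15446643]
False [[ 0.01631782 -0.00501694]] [ 0.23592258 -0.80650103  0.59722451]
9.2583
```

View pics/w2.png

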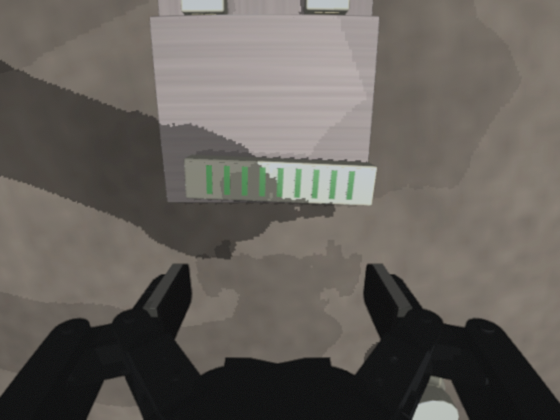

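```bash
python3 - <<'E'
from h import *
R=Ry(-ey); y=-.010
print(env.line_to(W(-.210,y,.018),threshold=8,max_speed=.1),read_position())
print(env.line_to(W(-.07,y,.018),max_speed=.06,threshold=15),st(read_position()),read_contact_force())
env.line_to(W(-.078,y,.018)); env.line_to(W(-.09,y,.09))
env.move_to(W(-.09,0,.32),R)
s=snapshot("wrist"); import pickle; pickle.dump(s,open("s3.pkl","wb"))
print(proj(s,[W(0,0,.04)]))
cv2.imwrite("pics/w3.png",cv2.resize(s["frame"][20:220,180:380,::-1],None,fx=3,fy=3,interpolation=cv2.INTER_CUBIC)); print(read_time_s())
E
```

```text
False [ 0.54087871 -0.14152941  0.01839363]
False [[-0.07005939 -0.00996184]] [ 0.48260608 -0.86475761  0.53579122]
[[278.80341495 101.61054981]]
14.5583
```

View pics/w3.png

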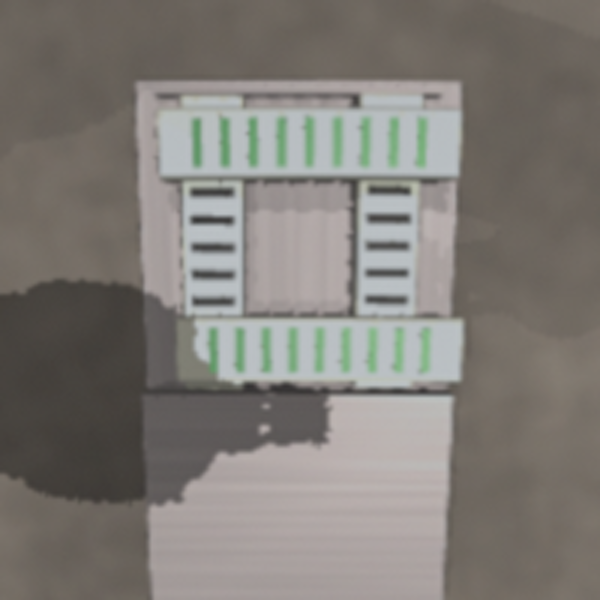

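```bash
python3 - <<'E'
from h import *
import pickle
np.set_printoptions(precision=4,suppress=True)
s=pickle.load(open("s3.pkl","rb"))
for n,p in(("1",[(159,110),(460,110),(458,178),(158,178)]),("2",[(180,318),(463,319),(461,382),(178,380)])):
    q=st(ray(s,np.array(p)/3-1/3+[180,20],.042)); print(n,q.tolist(),q.mean(0))
for p,z in(([(183,183),(244,181),(242,316),(182,316)],.024),([(142,389),(452,393)],.024),([(136,81),(461,81)],.013)): print(st(ray(s,np.array(p)/3-1/3+[180,20],z)).tolist())
for w in((0,1),(0,-1)):
    print(w,solver.solve_ik([.4347,-.3427,.2],Ry(w)),solver.solve_ik([.4347,-.3427,.01],Ry(w)))
E
```

```text
1 [[0.05563833499387317, 0.05879985325055007], [0.05571154161326943, -0.06891302734621244], [0.02836184437290887, -0.06928382854690605], [0.028296845574714406, 0.060227959465378705]] [ 0.042  -0.0048]
2 [[-0.030896397963360085, 0.052650001605321156], [-0.031192491922142088, -0.07439367845742845], [-0.059299792781928325, -0.07494781604099102], [-0.058519962375379646, 0.05452884276522712]] [-0.045  -0.0105]
[[0.0277177153905519, 0.051559078205593994], [0.02843200935104296, 0.024037383569800123], [-0.030978552358616268, 0.025819813920174385], [-0.030892410195908538, 0.05390524580142975]]
[[-0.0648220304480326, 0.07426541859257925], [-0.0666725404731876, -0.0741534331218284]]
[[0.07250452789833467, 0.07278075483468725], [0.07246756190609026, -0.0736585668933576]]
(0, 1) [ 22.7311  25.3572  13.4983 116.7141  -9.159   38.9032 132.1217] [ 30.1196  42.2625   3.3427 122.7244  -8.5879  15.2246 130.8855]
(0, -1) [  0.1333  32.5313  48.9148 118.0002 -35.0173  44.9397 -19.4492] [ 18.3842  44.4984  21.2064 123.4823 -47.2424  20.2002 -10.7202]
```

```bash
python3 - <<'E'
from h import *
import pickle
env.move_to([.435,-.343,.20],Ry((0,-1)))
s=snapshot("wrist"); pickle.dump(s,open("s4.pkl","wb")); f=s["frame"]
m=(f.min(2)>150).astype(np.uint8)*255; m=cv2.morphologyEx(m,cv2.MORPH_CLOSE,np.ones((9,9)))
for c in cv2.findContours(m,cv2.RETR_EXTERNAL,cv2.CHAIN_APPROX_SIMPLE)[0]:
    if cv2.contourArea(c)>800:
        b=cv2.boxPoints(cv2.minAreaRect(c)); q=ray(s,b,.018)[:,:2]; print(b.round(0).tolist(),q.round(4).tolist(),q.mean(0),[np.linalg.norm(q[i]-q[i-1]) for i in(1,2)])
print(read_time_s(),read_q()); cv2.imwrite("pics/w4.png",f[:,:,::-1])
E
```

```text
[[266.0, 124.0], [291.0, 124.0], [291.0, 204.0], [266.0, 204.0]] [[0.5001, -0.3299], [0.5001, -0.3559], [0.4129, -0.3572], [0.4128, -0.3291]] [ 0.45647419 -0.34300479] [np.float64(0.026013004366489054), np.float64(0.08726969124820783)]
[[-0.0, 79.0], [66.0, 79.0], [66.0, 162.0], [0.0, 162.0]] [[0.5519, -0.0464], [0.5481, -0.1228], [0.4615, -0.1063], [0.4629, -0.024]] [ 0.50611031 -0.07488377] [np.float64(0.07647024670674551), np.float64(0.08819137622742594)]
15.9667 [ 5.37446655e-02  3.25409153e+01  4.88509241e+01  1.17915304e+02
 -3.50288728e+01  4.49910346e+01 -1.94182251e+01]
```

View pics/w4.png

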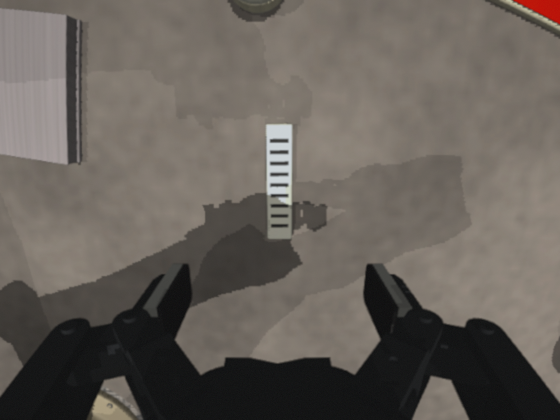

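```bash
python3 - <<'E'
from h import *
env.line_to([.4355,-.343,.03],max_speed=.12)
print(env.line_to([.4355,-.343,.002],max_speed=.05,threshold=8),read_position())
effector.command_gripper(0.0); print("open",read_opening(),read_grip_force(),read_position())
env.line_to([.4355,-.343,.16],max_speed=.12); print(read_opening(),read_grip_force(),read_contact_force())
env.move_to(W(-.002,-.007,.16),Ry(-ey))
s=snapshot("wrist"); cv2.imwrite("pics/w5.png",s["frame"][:,:,::-1]); print(read_time_s(),read_opening(),read_contact_force())
E
```

```text
False [ 0.43530537 -0.34316392  0.00189923]
open 0.3147592612191495 59.66679275035858 [ 0.43561125 -0.34302336  0.00240489]
0.3132492372987256 59.02594864368439 [-0.35882554  0.49061616 -1.05109875]
21.9167 0.31034321622191446 [ 0.70887016 -0.68137517 -1.23859921]
```

View pics/w5.png

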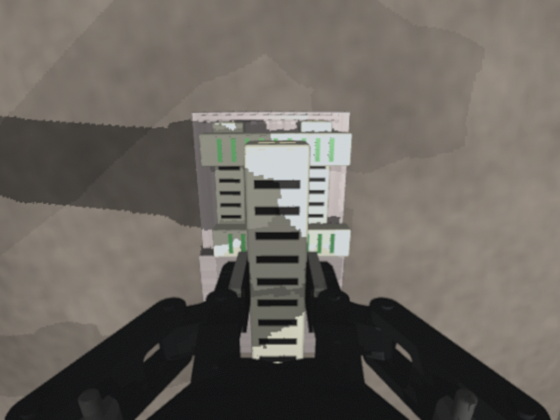

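```bash
python3 - <<'E'
from h import *
p=(-.002,-.007)
env.line_to(W(*p,.058),max_speed=.08)
print(env.line_to(W(*p,.0435),max_speed=.015,threshold=3),read_position(),read_contact_force())
env.wait(.3); effector.command_gripper(1.0); env.wait(.3)
env.line_to(W(*p,.14),max_speed=.08); env.move_to(W(-.09,0,.32),Ry(-ey))
s=snapshot("wrist"); cv2.imwrite("pics/w6.png",cv2.resize(s["frame"][20:220,180:380,::-1],None,fx=3,fy=3,interpolation=cv2.INTER_CUBIC)); print(read_time_s())
E
```

```text
True [0.57127304 0.0642234  0.04439012] [0.02185296 0.19559318 6.21559704]
27.6083
```

View pics/w6.png

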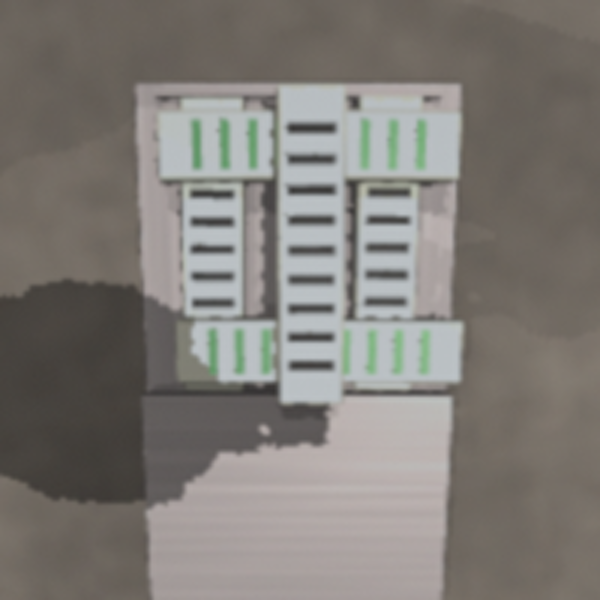

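The top carrier lies square on both loaded carriers, from (278,86) to (342,403), and nothing else has moved.

```bash
python3 -c "
from cell import *
print(env.hand_in())"
```

```text
the job is handed in; nothing more can be done
None
```

The drying tower is built and handed in at about 28 s of the 66 s allowed. The last camera view shows all three layers square and in place, but `hand_in` returned no verdict.

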